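# Steady the rocking cake turntable

## Task

The cake turntable on the kitchen island rocks because one of its four levelling feet is screwed up too far. Take that foot's brass wing knob from above and screw it clockwise until the turntable sits level and firm on all four feet, then let go, without shoving the turntable about.

Things in the scene. Friction and masses are not known exactly. Their poses are not given: they have to be found in the camera images.
- turntable: Cake turntable, 3 kg: dark steel plate 240 x 240 x 14 mm under a low white disc (150 mm across, top 66 mm up). At each corner, 98 mm from the middle along both edges, a levelling foot: domed rubber tip below, brass wing knob above. The plate leans 2 to 4 degrees down onto its short foot, at (-98, -98) mm. Origin: mid-plate, 24 mm under it (on the counter when level); x, y along the edges, z up.
- short_foot (a joint): Angle (rad) of the short foot's knob; grows clockwise seen from above, letting the foot out 6 mm per rad (steep thread). 0: as long as the other feet, turntable level. Starts at -1.4 to -0.75 (too short); travel -1.55 to 0.6, so it can be overdone. Friction 0.2 N m; stays where left. The foot stands on the counter and the plate rises along it, so the knob keeps its height as it turns.
- short_foot_grip (a point): Grip point of the short foot's knob, on its screw axis; turns with it: x along the wing, z up. Wing: upright brass bar 44 mm long (x), 14 wide (y), 30 tall over a 34 mm round collar; point 10 mm below its top, about 72 above the counter, 34 or more above the plate. Pinch across the 14 mm. On rightly set feet the wing lies along the turntable's x axis, black line towards -x.

How it is judged:
By the outcome, as a careful person would: the job done as asked, in the order asked, and still so for the second after the job is handed in, with the robot touching nothing.
It also fails if it takes over 32 s, if anything falls off the work surface, if the arm or the gripper's body presses on something with over 40 N, if the wrist force passes 120 N, or if a joint passes its speed limit or range.

## Robot

A 6-joint arm with a two-finger parallel gripper is mounted at the origin on the work surface. World frame = base frame: x ahead of the robot, y to its left, z up, the work surface at z = 0. Lengths are in mm, angles in rad, forces in N, time in s.
With the tool pointing down it reaches from about 325 to 750 mm from the base axis. Payload 7.6 kg.
Tool frame: the origin (TCP) lies at the centre of the arm's flange, where the gripper is bolted on; the fingertips stand 173 mm ahead of it and the grasp point (between the pads) lies 155 mm ahead of it (r.pinch_z is the distance from the TCP to the grasp point, in mm); z points along the fingers, y is the line along which they close (so a half turn about z gives the same grasp; the last joint's range is limited). The gripper opens to 85 mm and grips with 20 to 120 N. Pads are 22 mm wide; open, the fingers measure 114 mm over their backs; the gripper's body (76 mm by 85 mm) begins 54 mm behind the grasp point. The pads swing forward as they close: fully open they stand 13 mm farther back than shut.
Start: joints at [-0.07, 0.052, 1.401, -0, 1.689, -0.07], TCP at [525.004, 0.023, 404.723] pointing down, gripper open.
Joint ranges: [-2.9, 2.9], [-0.91, 2.17], [0.12, 2.37], [-1.06, 4.2], [0.26, 2.73], [-2.93, 2.93]. Speed limits (rad/s): [2.57, 2.57, 3.01, 3.14, 3.14, 3.14].

## Interface

Orientations are given as a rotation vector (axis times angle).
In Python, from cell import r gives the robot as it stands.
- The arm moves only by the tool apply_moves, never from a script. Its argument "steps" is a list of rows, each an object with "slide": the shift along the tool's x, y, z in m, a list of three; "rotation": the turn, a rotation vector about the tool's x, y, z in rad, a list of three; "grip": the finger opening in m, from 0 to 0.0854. A call has 1 to 20 rows; each row is the pose to reach, as a shift and turn from the pose commanded when the call began, along the tool's axes at that moment; what a row does not reach only later rows make up. A row lasts 1/8 s, in which the tool goes at most 62.5 mm and 10.7 degrees, less where a joint would pass 70% of its speed; a pose out of reach is approached as far as the arm can. A call with a gripper value outside its range is refused whole. The fingers move at their own pace and stop on an object; "squeeze" is the grip in N (left out, the last holds). Time passes only in rows, so rows that repeat a pose let the fingers close. It gives the time, the measured TCP pose, the force, the opening and the grip force at its end, in the units of the state.
- r.read_state(): the state, without advancing time (a new reading comes with each control period).
- r.read_camera(name): name is "scene" or "side" or "wrist"; returns a dict with "frame" (420x560x3 uint8, red, green, blue), "K" (3x3 intrinsics, pixels), "R" (3x3) and "t" (3): a world point X has camera coordinates R X + t. Camera axes: x right, y down, z forward; pixel columns grow to the right and rows downward; lengths in mm; the calibration is good to about 2 mm. The wrist camera is an equidistant fisheye: a pixel r from the principal point sees the ray r / f radians off the axis. A picture is of the moment at which its call begins. There is no depth.
- r.finish_job(): hands the job in; it is judged then, once.
The state is a dict: "time_s": time; "joint_positions": joint angles; "joint_velocities": joint speeds; "tau": joint torques, N m; "tcp_pos": TCP position; "tcp_rot": TCP orientation; "force": force on the tool from outside, world axes, zero at the start; "ft_torque": the same for the moment, N m; "gripper_width": opening from 0.0 (shut) to 1.0 (fully open); "grasp_force": force on a finger pad.
Only numpy, scipy, OpenCV 4.12 (cv2) and the standard library are available. Lean on these libraries where they do the work, as an engineer would, in place of code of your own. Each camera call takes 0.05 s, during which the arm holds its last target. There are 200 camera calls.

## Working session

There is one attempt and no reset: what is moved stays moved. The work goes in short steps, Python scripts to look and compute and a tool call to move; the robot and the scene stay as the last step left them, time stands still between calls to the robot, and variables do not carry over. Pictures are saved under pics/ and viewed, at most 10 in all, crops included, and the job is handed in when it is done.

Besides the shell and the picture viewer there is one more tool, called after "Call:" as name(argument=value, ...), one argument or row to a line, values as JSON. apply_moves: Moves the arm, as the interface text tells. Its arguments: {"type":"object","properties":{"steps":{"type":"array","items":{"type":"object","properties":{"slide":{"type":"array","items":{"type":"number"}},"rotation":{"type":"array","items":{"type":"number"}},"grip":{"type":"number"}}}},"squeeze":{"type":"number"}},"required":["steps"]}

```bash
mkdir -p pics
python3 - <<'E'
from cell import r
import cv2,numpy as np
s=r.read_state();print(s['time_s'],s['tcp_pos'],s['tcp_rot'],s['gripper_width'])
for n in("scene","side","wrist"):
    c=r.read_camera(n);cv2.imwrite(f"pics/{n}0.png",c["frame"][:,:,::-1]);print(n,c["K"].tolist(),c["R"].round(4).tolist(),c["t"].round(1).tolist())
    np.savez(f"pics/{n}0.npz",**c)
a=[cv2.imread(f"pics/{n}0.png") for n in("scene","side")]
E
```

```text
0.0 [5.24965524e+02 1.99726158e-02 4.03868655e+02] [-2.22059068e+00 -2.22058649e+00  1.54804016e-03] 0.9968604537442253
scene [[434.4114311553629, 0.0, 279.4431705912573], [0.0, 434.4114311553629, 211.4944498992861], [0.0, 0.0, 1.0]] [[0.288, 0.9576, 0.0116], [0.7191, -0.2082, -0.6629], [-0.6324, 0.1992, -0.7486]] [-237.3, -329.3, 1025.0]
side [[484.73779234263685, 0.0, 272.52190497890587], [0.0, 484.73779234263685, 206.95893354888187], [0.0, 0.0, 1.0]] [[0.764, -0.6451, -0.0103], [-0.3763, -0.4324, -0.8194], [0.5242, 0.6299, -0.5731]] [-390.1, 328.8, 360.9]
wrist [[325.19226210127806, 0.0, 279.04767489806846], [0.0, 325.19226210127806, 206.8165322767819], [0.0, 0.0, 1.0]] [[1.0, -0.0, -0.0011], [0.0003, -0.9491, 0.3151], [-0.001, -0.3151, -0.9491]] [-525.6, -40.3, 380.8]
```

View pics/scene0.png

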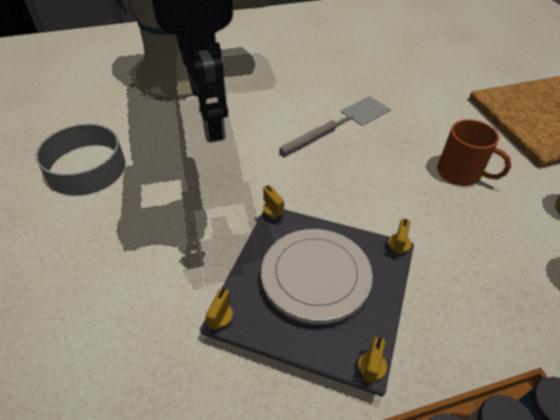

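View pics/wrist0.png

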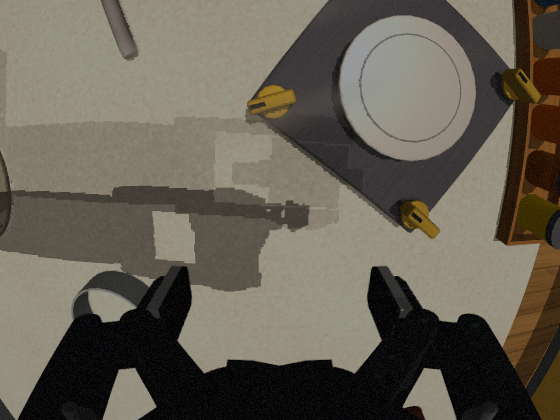

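View pics/side0.png

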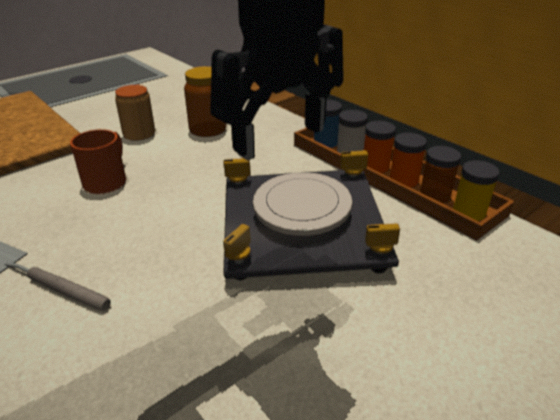

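The odd wing is the short foot: scene (273,203), wrist (272,102), side (238,242). The other three wings are parallel. I'll enlarge it next.

```bash
cat > h.py <<'E'
import numpy as np,cv2
def ray(c,u,v):
    K,R,t=c["K"],c["R"],c["t"]; d=np.array([(u-K[0,2])/K[0,0],(v-K[1,2])/K[1,1],1.0])
    return d
def cast(c,u,v,z,fish=False):
    d=ray(c,u,v)
    if fish:
        th=np.hypot(d[0],d[1]); k=np.sin(th)/th if th>1e-9 else 1
        d=np.array([d[0]*k,d[1]*k,np.cos(th)])
    D=c["R"].T@d; C=-c["R"].T@c["t"]
    return C+D*(z-C[2])/D[2]
def brass(img):
    h=cv2.cvtColor(img,cv2.COLOR_RGB2HSV)
    return cv2.inRange(h,(17,130,70),(32,255,255))
def load(n): return dict(np.load(f"pics/{n}.npz"))
E
python3 - <<'E'
from h import *
for n in("scene","side","wrist"):
    c=load(n+"0");k,l,st,ce=cv2.connectedComponentsWithStats(brass(c["frame"]))
    print(n)
    for i in range(1,k):
        if st[i,4]>60: print(st[i].tolist(),ce[i].round(1), cast(c,*ce[i],70,n=="wrist").round(0))
def crop(n,u,v,w,h,s):
    f=load(n+"0")["frame"][v:v+h,u:u+w,::-1]; return cv2.resize(f,None,fx=s,fy=s,interpolation=cv2.INTER_NEAREST)
a=[crop("wrist",240,75,65,50,6),crop("scene",250,178,65,50,6),crop("side",210,217,65,50,6),crop("wrist",390,190,65,50,6)]
cv2.imwrite("pics/c1.png",np.vstack([np.hstack(a[:2]),np.hstack(a[2:])]))
E
```

```text
scene
[264, 186, 19, 23, 176] [273.8 196.4] [515.  83.  70.]
[264, 204, 10, 12, 67] [267.8 210.2] [539.  67.  70.]
[388, 220, 24, 32, 336] [401.6 236.3] [639. 235.  70.]
[206, 289, 23, 31, 346] [217.4 304.9] [673. -36.  70.]
[218, 305, 15, 22, 183] [226.  316.8] [692. -29.  70.]
[358, 337, 29, 43, 699] [374.1 359.6] [793. 121.  70.]
side
[324, 0, 236, 184, 31308] [459.6  71.7] [1299.  242.   70.]
[185, 66, 27, 14, 307] [199.4  72.6] [832. 653.  70.]
[341, 150, 27, 7, 137] [355.1 153.3] [811. 135.  70.]
[224, 158, 25, 7, 111] [236.1 161.1] [641. 248.  70.]
[453, 207, 28, 15, 69] [469.  214.6] [797. -90.  70.]
[224, 224, 25, 22, 240] [236.3 234. ] [523.  89.  70.]
[367, 224, 33, 8, 216] [383.  227.4] [683. -30.  70.]
[374, 245, 19, 7, 83] [383. 248.] [648. -58.  70.]
[237, 246, 14, 13, 88] [244.2 252.2] [508.  52.  70.]
wrist
[515, 69, 26, 36, 302] [528.5  86.8] [808. 124.  70.]
[504, 81, 14, 19, 104] [509.2  91.7] [777. 114.  70.]
[248, 85, 49, 33, 988] [273.1 100.4] [520.  84.  70.]
[526, 194, 34, 14, 80] [544.1 200.6] [862. -11.  70.]
[402, 200, 38, 38, 654] [420.6 219.4] [677. -33.  70.]
[531, 350, 29, 70, 1117] [548.9 392.6] [1119. -449.   70.]
```

View pics/c1.png

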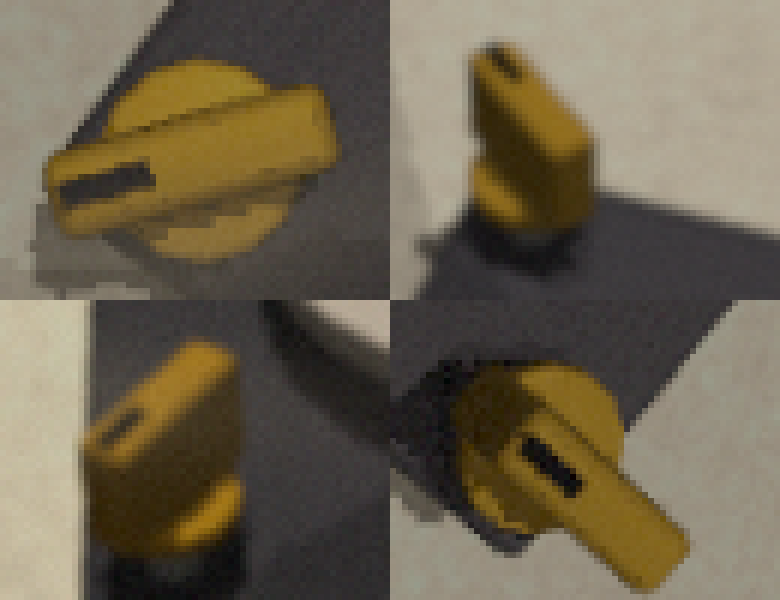

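Run:
```python
from h import *
w,s,d=load("wrist0"),load("scene0"),load("side0")
def pr(n,c,a,b,z,f):
    A=cast(c,*a,z,f);B=cast(c,*b,z,f);v=B-A
    print(n,((A+B)/2).round(1),np.hypot(*v[:2]).round(1),np.degrees(np.arctan2(v[1],v[0])).round(1))
pr("short wrist",w,(249.4,108.3),(294.8,96.2),81,1)
pr("short scene",s,(265.5,186.9),(281.3,202),81,0)
pr("short side",d,(225.5,240.5),(246.2,225.5),81,0)
pr("good wrist",w,(410.3,213.3),(436.7,235.2),82,1)
# directions of the line between knobs on right set feet (collars) from parts already seen
```

```text
short wrist [519.5  82.2  81. ] 41.7 14.9
short scene [520.2  80.7  81. ] 39.2 20.9
short side [516.2  79.4  81. ] 40.3 11.2
good wrist [675.5 -34.3  82. ] 43.3 -35.1
```

```bash
cat >> h.py <<'E'
from scipy.spatial.transform import Rotation as Ro
def target(g,yawdeg,lean,diag=8.0,pz=155.):
    a=np.radians(diag);u=np.array([-lean*np.cos(a),-lean*np.sin(a),1]);u/=np.linalg.norm(u)
    y=np.array([np.cos(np.radians(yawdeg)),np.sin(np.radians(yawdeg)),0]);y-=u*(y@u);y/=np.linalg.norm(y)
    z=-u;x=np.cross(y,z); return np.array(g)+pz*u,np.column_stack([x,y,z])
def delta(p0,R0,p,R):
    return (R0.T@(p-p0)/1000).round(4),Ro.from_matrix(R0.T@R).as_rotvec().round(3)
E
python3 - <<'E'
from h import *
from cell import r
s=r.read_state();p0=np.array(s["tcp_pos"]);R0=Ro.from_rotvec(s["tcp_rot"]).as_matrix()
print(r.pinch_z)
for z in(120,74):print(delta(p0,R0,*target((519.6,81.3,z),105,0.038)))
E
```

```text
154.70000000000002
(array([ 0.0805, -0.0111,  0.1292]), array([-0.032, -0.032, -1.832]))
(array([ 0.0805, -0.011 ,  0.1752]), array([-0.032, -0.032, -1.832]))
```

Call:
apply_moves(
  steps=[
    {"slide":[0.08,-0.011,0.0],"rotation":[0,0,-0.9],"grip":0.06},
    {"slide":[0.08,-0.011,0.05],"rotation":[-0.032,-0.032,-1.832],"grip":0.06},
    {"slide":[0.08,-0.011,0.1],"rotation":[-0.032,-0.032,-1.832],"grip":0.06},
    {"slide":[0.0805,-0.011,0.129],"rotation":[-0.032,-0.032,-1.832],"grip":0.06},
    {"slide":[0.0805,-0.011,0.129],"rotation":[-0.032,-0.032,-1.832],"grip":0.06},
    {"slide":[0.0805,-0.011,0.129],"rotation":[-0.032,-0.032,-1.832],"grip":0.06},
    {"slide":[0.0805,-0.011,0.129],"rotation":[-0.032,-0.032,-1.832],"grip":0.06},
    {"slide":[0.0805,-0.011,0.129],"rotation":[-0.032,-0.032,-1.832],"grip":0.06},
    {"slide":[0.0805,-0.011,0.129],"rotation":[-0.032,-0.032,-1.832],"grip":0.06},
    {"slide":[0.0805,-0.011,0.129],"rotation":[-0.032,-0.032,-1.832],"grip":0.06},
    {"slide":[0.0805,-0.011,0.129],"rotation":[-0.032,-0.032,-1.832],"grip":0.06},
    {"slide":[0.0805,-0.011,0.129],"rotation":[-0.032,-0.032,-1.832],"grip":0.06},
    {"slide":[0.0805,-0.011,0.129],"rotation":[-0.032,-0.032,-1.832],"grip":0.06},
    {"slide":[0.0805,-0.011,0.129],"rotation":[-0.032,-0.032,-1.832],"grip":0.06},
  ],
)

```text
time_s: 1.9
tcp_pos: [514.0, 80.5, 275.7]
tcp_rot: [-0.403, 3.076, -0.0]
force: [0.9, -0.5, 0.9]
gripper_width: 0.704
grasp_force: 0.0
```

Run:
```python
from h import *
from cell import r
s=r.read_state();p0=np.array(s["tcp_pos"]);R0=Ro.from_rotvec(s["tcp_rot"]).as_matrix()
print(s["time_s"],p0,s["joint_positions"],s["force"]);print(delta(p0,R0,*target((519.6,81.3,74),105,0.038)))
c=r.read_camera("wrist");np.savez("pics/wrist1.npz",**c);d=c["frame"][:,:,::-1];cv2.imwrite("pics/wrist1.png",d)
```

```text
1.9 [514.02335332  80.53239587 275.72827428] [ 0.08405828  0.10889989  1.60224131  0.00181587  1.39123245 -1.74774891] [ 0.92853966 -0.51089708  0.92986694]
(array([0.0021, 0.0003, 0.0468]), array([-0.001,  0.001, -0.001]))
```

View pics/wrist1.png

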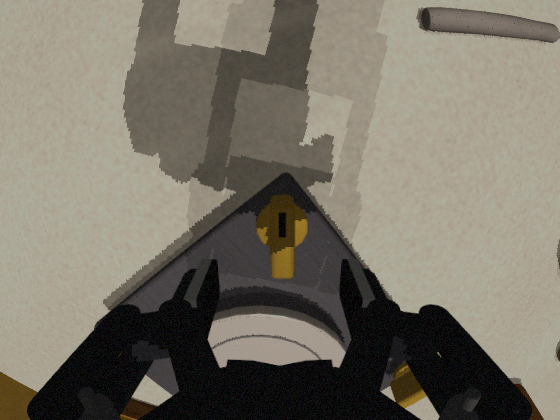

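The wing runs straight along the image from (284,197) to (283,278). It sits between the fingers (inner edges about 215 and 343) and lines up with the tool.

Run:
```python
from h import *
c=load("wrist1")
A=cast(c,284,199,81,1);B=cast(c,283.2,276.5,81,1);v=B-A;print((A+B)/2,np.hypot(*v[:2]),np.degrees(np.arctan2(v[1],v[0])))
h=cv2.cvtColor(c["frame"],cv2.COLOR_RGB2HSV)
# collar centre / wing columns
m=brass(c["frame"])[185:285,240:330];
for row in(20,75,85):print(row+185,np.flatnonzero(m[row])[[0,-1]]+240)
```

```text
[515.23676887  82.85603393  81.        ] 47.96144572607889 14.727840498239745Traceback (most recent call last):
  File "<stdin>", line 7, in <module>
IndexError: index 0 is out of bounds for axis 0 with size 0
```

Call:
apply_moves(
  steps=[
    {"slide":[0.003,0.001,0.02],"rotation":[0,0,0],"grip":0.05},
    {"slide":[0.003,0.001,0.035],"rotation":[0,0,0],"grip":0.045},
    {"slide":[0.003,0.001,0.046],"rotation":[0,0,0],"grip":0.04},
    {"slide":[0.003,0.001,0.046],"rotation":[0,0,0],"grip":0.035},
    {"slide":[0.003,0.001,0.046],"rotation":[0,0,0],"grip":0.028},
    {"slide":[0.003,0.001,0.046],"rotation":[0,0,0],"grip":0.022},
    {"slide":[0.003,0.001,0.046],"rotation":[0,0,0],"grip":0.018},
    {"slide":[0.003,0.001,0.046],"rotation":[0,0,0],"grip":0.014},
    {"slide":[0.003,0.001,0.046],"rotation":[0,0,0],"grip":0.008},
    {"slide":[0.003,0.001,0.046],"rotation":[0,0,0],"grip":0.008},
    {"slide":[0.003,0.001,0.046],"rotation":[0,0,0],"grip":0.008},
  ],
  squeeze=40,
)

```text
time_s: 3.32
tcp_pos: [512.7, 81.2, 230.0]
tcp_rot: [-0.405, 3.075, 0.001]
force: [-3.1, 4.0, 5.3]
gripper_width: 0.155
grasp_force: 41.2
```

Run:
```python
from h import *
from cell import r
s=r.read_state();p0=np.array(s["tcp_pos"]);R0=Ro.from_rotvec(s["tcp_rot"]).as_matrix()
print(s["time_s"],p0,R0.round(3).tolist(),s["force"],s["ft_torque"],s["gripper_width"]*85.4,s["grasp_force"])
for n in("scene","side"):
    c=r.read_camera(n);np.savez(f"pics/{n}1.npz",**c)
a=load("scene1")["frame"][170:390,190:430,::-1]; b=load("side1")["frame"][140:280,205:415,::-1]
a=cv2.resize(a,(600,550));b=cv2.resize(b,(600,400));cv2.imwrite("pics/s1.png",a)
```

```text
3.325 [512.72140097  81.21082826 230.03973667] [[-0.965, -0.259, 0.039], [-0.259, 0.966, 0.006], [-0.04, -0.005, -0.999]] [-3.13690502  4.00781579  5.32171068] [0.77748565 0.3967841  0.18663469] 13.207313681126122 41.20945394039154
```

View pics/s1.png

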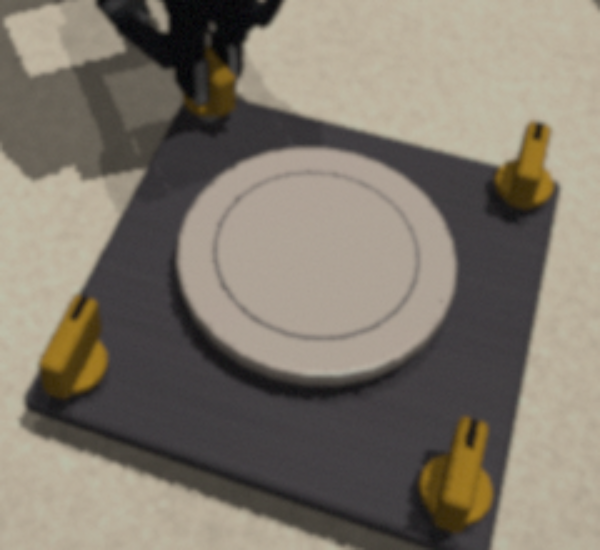

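Run:
```python
from h import *
c=load("scene1");P={}
for n,a,b,z in(("A",(86,300),(60,358),82),("B",(477,421),(458,504),87),("C",(541,126),(528,174),82)):
    f=lambda q:cast(c,190+q[0]/2.5,170+q[1]/2.5,z)
    p,q=f(a),f(b);v=q-p;P[n]=(p+q)/2;print(n,P[n].round(1),np.hypot(*v[:2]).round(1),np.degrees(np.arctan2(v[1],v[0])).round(1))
g=lambda a,b:np.degrees(np.arctan2(*(b-a)[[1,0]])).round(2)
S=np.array([519,82,82.])
for x,y,o in("AB",)+() and () or (("A","B",90),("C","B",0),("A","C",135)):
    print(x,y,np.hypot(*(P[y]-P[x])[:2]).round(1),g(P[x],P[y])-o)
print("centre",(P["A"]+P["C"])/2)
# plate edges near side via dark mask
```

```text
A [676.2 -33.1  82. ] 33.4 -33.7
B [793.9 121.1  87. ] 40.7 -37.1
C [637.7 236.7  82. ] 37.4 -38.6
A B 194.0 -37.35
C B 194.3 -36.5
A C 272.5 -36.870000000000005
centre [656.93559445 101.82567703  82.        ]
```

Run:
```python
from h import *
from cell import r
s=r.read_state();p0=np.array(s["tcp_pos"]);R0=Ro.from_rotvec(s["tcp_rot"]).as_matrix()
g0=p0+R0[:,2]*154.7
for f in np.arange(1,11)/10:
    print(*[a.tolist() for a in delta(p0,R0,*target(g0+f*np.array([2.8,.4,0]),105-51.8*f,0.039*(1-f),pz=154.7))])
```

```text
[-0.001, -0.0001, 0.0] [-0.0, 0.005, 0.09]
[-0.0019, -0.0002, 0.0] [-0.0, 0.009, 0.181]
[-0.0028, -0.0003, 0.0] [0.0, 0.013, 0.271]
[-0.0037, -0.0004, 0.0001] [0.001, 0.017, 0.361]
[-0.0045, -0.0005, 0.0001] [0.002, 0.02, 0.452]
[-0.0054, -0.0006, 0.0001] [0.004, 0.024, 0.542]
[-0.0063, -0.0007, 0.0001] [0.006, 0.028, 0.633]
[-0.0072, -0.0008, 0.0002] [0.008, 0.032, 0.723]
[-0.0081, -0.0009, 0.0002] [0.011, 0.035, 0.814]
[-0.0089, -0.0011, 0.0002] [0.014, 0.039, 0.904]
```

Call:
apply_moves(
  steps=[
    {"slide":[-0.001,0,0],"rotation":[0,0.005,0.09],"grip":0.008},
    {"slide":[-0.0019,-0.0002,0],"rotation":[0,0.009,0.18],"grip":0.008},
    {"slide":[-0.0028,-0.0003,0],"rotation":[0,0.013,0.27],"grip":0.008},
    {"slide":[-0.0037,-0.0004,0],"rotation":[0.001,0.017,0.36],"grip":0.008},
    {"slide":[-0.0045,-0.0005,0],"rotation":[0.002,0.02,0.45],"grip":0.008},
    {"slide":[-0.0054,-0.0006,0],"rotation":[0.004,0.024,0.54],"grip":0.008},
    {"slide":[-0.0063,-0.0007,0],"rotation":[0.006,0.028,0.63],"grip":0.008},
    {"slide":[-0.0072,-0.0008,0],"rotation":[0.008,0.032,0.72],"grip":0.008},
    {"slide":[-0.0081,-0.0009,0],"rotation":[0.011,0.035,0.81],"grip":0.008},
    {"slide":[-0.0089,-0.0011,0],"rotation":[0.014,0.039,0.9],"grip":0.008},
    {"slide":[-0.0089,-0.0011,0],"rotation":[0.014,0.039,0.904],"grip":0.008},
    {"slide":[-0.0089,-0.0011,0],"rotation":[0.014,0.039,0.904],"grip":0.008},
    {"slide":[-0.0089,-0.0011,0],"rotation":[0.014,0.039,0.904],"grip":0.008},
  ],
  squeeze=60,
)

```text
time_s: 5.05
tcp_pos: [521.6, 82.1, 230.2]
tcp_rot: [0.991, 2.981, -0.002]
force: [-1.6, 1.7, 4.5]
gripper_width: 0.148
grasp_force: 62.7
```

Run:
```python
from h import *
from cell import r
s=r.read_state();p0=np.array(s["tcp_pos"]);R0=Ro.from_rotvec(s["tcp_rot"]).as_matrix()
print(s["time_s"],p0,R0.round(3).tolist(),s["force"],s["ft_torque"],s["gripper_width"]*85.4,s["grasp_force"],np.degrees(np.arctan2(R0[1,1],R0[0,1])))
for n in("scene","side","wrist"):
    c=r.read_camera(n);np.savez(f"pics/{n}2.npz",**c)
a=load("scene2")["frame"][170:390,190:430,::-1]; 
cv2.imwrite("pics/s2.png",cv2.resize(a,(600,550)))
```

```text
5.05 [521.55968578  82.06161188 230.15702864] [[-0.801, 0.598, -0.0], [0.598, 0.801, -0.001], [-0.001, -0.001, -1.0]] [-1.64524874  1.66931484  4.47203545] [0.2269497  0.31240962 0.02001245] 12.668699063300446 62.7299702167511 53.238896036907974
```

View pics/s2.png

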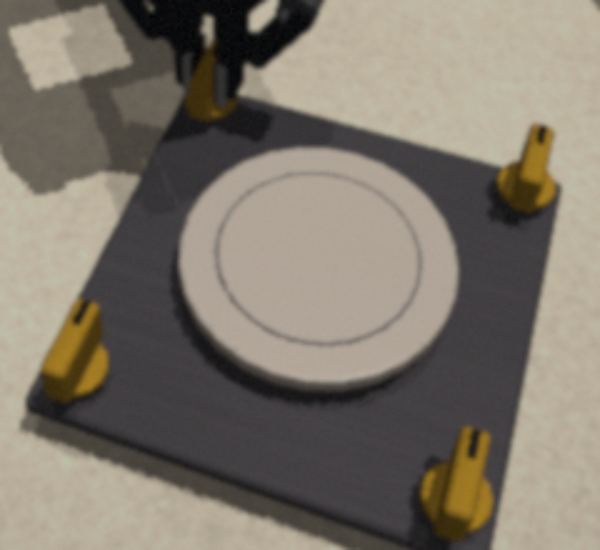

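Wings A (72,340), B (466,480) and C (535,155) stand with the gripped wing now along them. B has dropped about 3 image px, so the plate came down level. I'll refine the yaw from the black marks.

Run:
```python
from h import *
def marks(n,wins,z=82,fish=False):
    c=load(n);g=c["frame"].max(2).astype(float);out=[]
    for (u,v,w) in wins:
        roi=g[v-w:v+w+1,u-w:u+w+1];k=np.clip(60-roi,0,None)
        yy,xx=np.mgrid[-w:w+1,-w:w+1];
        k=k*(np.hypot(xx,yy)<=w); 
        if k.sum()==0: print("none",roi.min());out.append(None);continue
        out.append((u+(k*xx).sum()/k.sum(),v+(k*yy).sum()/k.sum()))
    P=[cast(c,*o,z,fish) for o in out];print(n,np.round(out,1).tolist(),[p[:2].round(1).tolist() for p in P]);return P
for n in("scene2",):
    A,B,C=marks(n,[(223,294,4),(379,346,5),(406,223,4)])
    for a,b,o in((A,B,90),(C,B,0),(A,C,135)):
        d=b-a;print(np.hypot(*d[:2]).round(1),(np.degrees(np.arctan2(d[1],d[0]))-o).round(2))
```

```text
scene2 [[222.3, 294.2], [379.1, 346.5], [406.1, 223.4]] [[667.4, -27.6], [784.2, 129.2], [627.9, 245.4]]
195.5 -36.66
194.7 -36.63
275.8 -36.77
```

Mark spacings come out at 195.5, 194.7 and 275.8 mm (true 196, 196, 277). Yaw is -36.7° and the wing is held at -36.8°. Release and retreat.

Call:
apply_moves(
  steps=[
    {"slide":[0,0,0],"rotation":[0,0,0],"grip":0.03},
    {"slide":[0,0,0],"rotation":[0,0,0],"grip":0.045},
    {"slide":[0,0,0],"rotation":[0,0,0],"grip":0.05},
    {"slide":[0,0,0],"rotation":[0,0,0],"grip":0.05},
    {"slide":[0,0,-0.02],"rotation":[0,0,0],"grip":0.05},
    {"slide":[0,0,-0.05],"rotation":[0,0,0],"grip":0.05},
    {"slide":[0,0,-0.09],"rotation":[0,0,0],"grip":0.07},
    {"slide":[0,0,-0.13],"rotation":[0,0,0],"grip":0.085},
    {"slide":[0,0,-0.17],"rotation":[0,0,0],"grip":0.085},
    {"slide":[0,0,-0.17],"rotation":[0,0,0],"grip":0.085},
    {"slide":[0,0,-0.17],"rotation":[0,0,0],"grip":0.085},
  ],
)

```text
time_s: 6.58
tcp_pos: [521.6, 82.4, 399.1]
tcp_rot: [-0.992, -2.98, 0.003]
force: [0.1, 0.3, -0.7]
gripper_width: 0.993
grasp_force: 0.0
```

Run:
```python
from h import *
from cell import r
for n in("scene","side","wrist"):
    c=r.read_camera(n);np.savez(f"pics/{n}3.npz",**c)
def crop(n,u,v,w,h,s): return cv2.resize(load(n)["frame"][v:v+h,u:u+w,::-1],None,fx=s,fy=s)
cv2.imwrite("pics/f3.png",np.vstack([np.hstack([crop("scene3",190,170,240,220,1.6),crop("side3",205,140,210,220,1.6)]),cv2.resize(load("wrist3")["frame"][0:170,:,::-1],(720,220))]))
print(r.read_state()["tcp_pos"])
```

```text
[521.57090205  82.34285968 398.39911845]
```

View pics/f3.png

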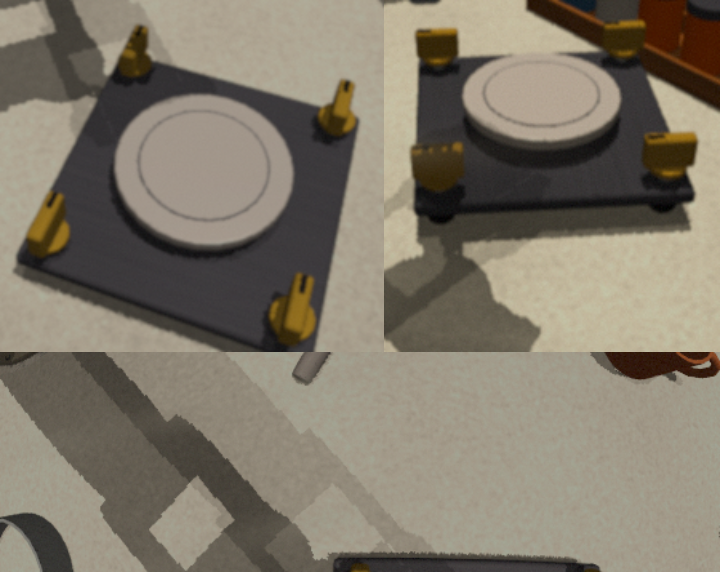

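All four wings now look parallel. I'll take one close check of the angle in the wrist view.

Run:
```python
from h import *
c=load("wrist3");f=c["frame"]
k,l,st,ce=cv2.connectedComponentsWithStats(brass(f))
for i in range(1,k):
    if st[i,4]>60:print(st[i].tolist(),ce[i].round(0).tolist(),cast(c,*ce[i],70,True).round(0).tolist())
cv2.imwrite("pics/w3.png",cv2.resize(f[140:300,240:480,::-1],None,fx=3.3,fy=3.3))
```

```text
[272, 168, 20, 13, 154] [281.0, 173.0] [510.0, 93.0, 70.0]
[444, 173, 10, 26, 154] [449.0, 186.0] [623.0, 227.0, 70.0]
[461, 173, 15, 40, 357] [468.0, 194.0] [646.0, 243.0, 70.0]
[273, 205, 15, 9, 108] [280.0, 209.0] [539.0, 71.0, 70.0]
[267, 328, 27, 37, 452] [280.0, 345.0] [678.0, -33.0, 70.0]
[514, 330, 46, 90, 2550] [543.0, 377.0] [1122.0, 273.0, 70.0]
[430, 408, 26, 12, 169] [445.0, 415.0] [1014.0, 75.0, 70.0]
```

View pics/w3.png

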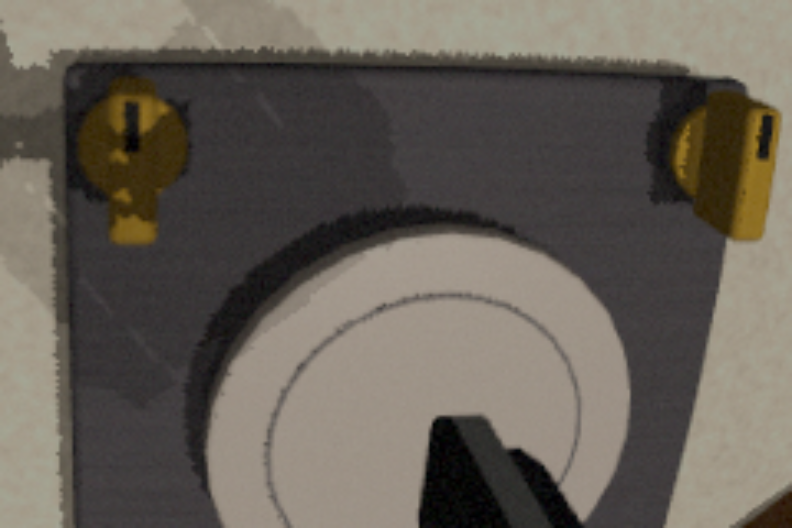

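The short wing runs from (132,92) to (134,242), parallel to the plate's left edge from (68,75) to (75,500).

Run:
```python
from h import *
c=load("wrist3")
def an(a,b,z):
    p,q=[cast(c,240+u/3.3-.35,140+v/3.3-.35,z,True) for u,v in(a,b)];d=q-p
    print(p.round(1),q.round(1),np.hypot(*d[:2]).round(1),np.degrees(np.arctan2(d[1],d[0])).round(1))
an((132.2,98),(133.8,241),82)      # short wing
an((68,75),(75,500),38)            # plate edge along x
an((768,108),(749,238),82) # wing C
g=c["frame"].max(2).astype(int);print(g[205:214,268:292:1].tolist()[4]); print(g[174,270:292].tolist())
# levelness: B height by two views
for n in("1","3"):
    a,b=load("scene"+n),load("side"+n)
```

```text
[504.9  95.9  82. ] [538.1  71.7  82. ] 41.1 -36.2
[494.2  78.8  38. ] [617.7 -14.5  38. ] 154.8 -37.1
[620.8 253.6  82. ] [654.9 228.5  82. ] 42.3 -36.3
[54, 51, 57, 55, 55, 71, 100, 115, 123, 122, 125, 124, 127, 129, 127, 128, 127, 121, 103, 69, 60, 56, 52, 56]
[64, 66, 73, 89, 103, 116, 111, 75, 29, 22, 31, 38, 100, 137, 136, 127, 114, 113, 115, 105, 91, 64]
```

The short wing is at -36.2° and wing C at -36.3°. The plate edge is at -37.1°. That agrees within measuring error, so the job is ready to hand in.

```bash
python3 -c "
from cell import r
print(r.finish_job())"
```

```text
the job is handed in; nothing more can be done
None
```

I screwed the short foot's knob clockwise about 0.90 rad, until its wing lay within about 1° of the other wings and the plate edge, then let go and handed the job in; by the pictures the plate sits level, but I did not press on it to test for rocking.

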